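# Lay two gearbox shafts in their V-stands

## Robot

A 6-joint arm with a two-finger parallel gripper is mounted at the origin on the work surface. World frame = base frame: x ahead of the robot, y to its left, z up, the work surface at z = 0. Lengths are in m, angles in degrees, forces in N, time in s.
With the tool pointing down it reaches from about 0.3 to 0.75 m from the base axis. Payload 8.5 kg.
Tool frame: the origin (TCP) lies between the finger pads; the fingertips stand 22 mm ahead of it and the grasp point (between the pads) lies 3 mm ahead of it; z points along the fingers, y is the direction in which the jaws open and shut (so a half turn about z gives the same grasp; the last joint's range is limited). The gripper opens to 88 mm and grips with 3 to 60 N. Pads are 18 mm wide; open, the fingers measure 123 mm over their backs; the gripper's body (75 mm by 187 mm) begins 45 mm behind the grasp point.
Start: joints at [51.033, 21.807, 74.336, -0, 83.858, -12.336], TCP at [0.247, 0.492, 0.261] pointing down, gripper open.
Joint ranges: [-178.18, 178.18], [-50.72, 133.34], [12.68, 142.11], [-81.47, 261.47], [9.98, 163.14], [-165.26, 165.26]. Speed limits (degrees/s): [136.94, 136.94, 180, 180, 180, 180].

## Interface

Orientations are given as a 3x3 rotation matrix whose columns are the frame's x, y, z axes.
In Python, from station import ctrl, cams, ticket gives the robot as it stands.
- The arm moves only by the shell command python3 -m jog 'ROWS' [FORCE]. ROWS is JSON, a list that holds one entry, the list of rows, each a list of 7 numbers: the turn, a rotation vector about the tool's x, y, z in degrees, then the shift along the tool's x, y, z in m, then the opening in per cent of the stroke, from 0 (shut) to 100 (fully open). In form: [[[ax, ay, az, tx, ty, tz, gripper], ...]]. A call has 1 to 8 rows; each row shifts and turns the commanded pose from where the row before left it, along the tool's axes as they then stand; what a row does not reach is not made up. A row lasts 1/10 s, in which the tool goes at most 50 mm and 8.59 degrees, less where a joint would pass 70% of its speed; a pose out of reach is approached as far as the arm can. A call is refused whole if a number of a shift passes 0.05 or a number of a turn 8.59, either way. A call with a gripper value outside its range is refused whole. The fingers move at their own pace and stop on an object; FORCE is the grip in N (left out, the last holds). Time passes only in rows, so rows that do not move let the fingers close. It gives the time, the measured TCP pose, the force and the opening at its end, in the units of the state.
- ctrl.get_state(): the state, without advancing time (a new reading comes with each control period).
- cams.camera(name): name is "scene" or "top" or "wrist"; returns a dict with "color" (420x560x3 uint8, red, green, blue), "depth" (420x560 float32, m along the optical axis (not along the pixel's ray), 0 where there is no reading), "vertical_fov" (degrees; the focal length in pixels is half the picture's height over the tangent of half this angle, whatever the lens; pixels are square), "cx", "cy" (the principal point, pixels), "rvec" (rotation vector, rad) and "tvec" (3), from world to camera coordinates, as OpenCV has them. Camera axes: x right, y down, z forward; pixel columns grow to the right and rows downward; lengths in m; the calibration is good to about 2 mm. A picture is of the moment at which its call begins.
- ticket.sign_off(): hands the job in, once; it reports no verdict.
The state is a dict: "t": time; "joint_pos": joint angles; "joint_vel": joint speeds; "joint_torque": joint torques, N m; "tcp_pos": TCP position; "orientation": TCP orientation; "ft_force": force on the tool from outside, world axes, zero at the start; "moment": the same for the moment, N m; "grip_width": finger opening in m.
Only numpy, scipy, OpenCV 4.12 (cv2) and the standard library are available. Lean on these libraries where they do the work, as an engineer would, in place of code of your own. Each camera call takes 0.05 s, during which the arm holds its last target.

## Task

Take the two steel shafts off the sloping rests and lay each one level across its own V-stand, ready to be checked for straightness: the long thick shaft on the stand whose Vs are far apart, the short thin one on the stand whose Vs are close together. Each must lie in both Vs of its stand, centred lengthwise so that it sticks out about evenly at the two ends; set it down in the Vs rather than dropping it, and leave the tin, the bearing ring and the spanner where they are.

Things in the scene. Friction and masses are not known exactly. Their poses are not given: they have to be found in the camera images.
- long_shaft_center (a point): centre of the long shaft: plain steel cylinder 24 mm in diameter, 180 mm long, about 0.6 kg, loose. Its own x axis runs along the shaft (both ends are alike). At the start it lies on the long rest, sloping 28 degrees from level
- short_shaft_center (a point): centre of the short shaft: plain steel cylinder 16 mm in diameter, 110 mm long, about 0.17 kg, loose. Its own x axis runs along the shaft (both ends are alike). At the start it lies on the short rest, sloping 28 degrees from level
- long_rest_cradle (a point): fixed sloping rest under the long shaft; point: where the shaft's centre lies at the start, 115 mm over the bench. Its x is level, towards the high end, away from the robot (yaw within 0.3 rad); z up. Two 90-degree Vs 12 mm wide, 62 mm either side of the centre along the slope, open gap between; a stop plate at the low end: lift square to the slope or straight up. Base plate 189 x 62 x 8 mm
- short_rest_cradle (a point): fixed sloping rest under the short shaft, like the long one but smaller: point 105 mm over the bench, Vs 10 mm wide, 40 mm either side of the shaft's centre along the slope, open gap between, stop plate at the low end. Base plate 127 x 62 x 8 mm
- wide_stand_seat (a point): fixed V-stand for the long shaft; point: where the centre of the seated shaft must come, midway between its two Vs, 72 mm over the bench. x level along the seated shaft (yaw within 0.3 rad), z up. Steel 90-degree Vs, 14 mm wide, 66 mm either side along x; V bottoms 17 mm below the point, lips 1.5 mm above it, mouth 37 mm; open gap between down to the 170 x 62 x 8 mm base
- narrow_stand_seat (a point): fixed V-stand for the short shaft; point: where the centre of the seated shaft must come, midway between its two Vs, 70 mm over the bench. x level along the seated shaft (yaw within 0.3 rad), z up. Steel 90-degree Vs, 12 mm wide, 36 mm either side along x; V bottoms 11 mm below the point, lips 3 mm above it, mouth 28 mm; open gap between down to the 110 x 62 x 8 mm base
- tin: bystander: closed metal tin, 72 mm in diameter, 55 mm high, origin under its centre, loose
- bearing: bystander: steel bearing ring lying flat, 62 mm outside, 30 mm hole, 16 mm high, origin under its centre, loose
- spanner: bystander: steel spanner lying flat, 170 mm long along its x, loose
Mind the look-alikes: they are no part of the job. Leave any yellow look-alike of the part that bears wide_stand_seat alone. Leave any pink look-alike of the part that bears short_shaft_center alone.

How it is judged:
By the outcome, as a careful person would: the job done as asked, in the order asked, and still so for the second after the job is handed in, with the robot touching nothing.
It also fails if it takes over 66 s, if anything falls off the work surface, if the arm or the gripper's body presses on something with over 40 N, if the wrist force passes 120 N, or if a joint passes its speed limit or range.

## Working session

There is one attempt and no reset: what is moved stays moved. The work goes in short steps, Python scripts to look and compute and a shell command to move; the robot and the scene stay as the last step left them, time stands still between calls to the robot, and variables do not carry over. Pictures are saved under pics/ and viewed, and the job is handed in when it is done.

```bash
ls; mkdir -p pics; python3 - <<'E'
from station import ctrl,cams
import cv2,numpy as np
s=ctrl.get_state();print(s)
for n in("scene","top","wrist"):
    c=cams.camera(n);cv2.imwrite(f"pics/{n}0.png",c["color"][:,:,::-1]);np.savez(f"{n}0.npz",**c)
    print(n,c["vertical_fov"],c["cx"],c["cy"],c["rvec"],c["tvec"])
E
```

```text
pics
{'t': 0.0, 'joint_pos': array([ 5.10337204e+01,  2.18413956e+01,  7.43847583e+01,  1.00774801e-03,
        8.38576958e+01, -1.23353849e+01]), 'joint_vel': array([-0.04554929, -0.08337126,  0.08025107, -0.04602975, -0.05051221,
        0.1138896 ]), 'joint_torque': array([-5.86855458e-04, -4.37931955e+01, -2.24561030e+01,  7.12557323e-02,
        3.52903234e-02, -1.73845106e-04]), 'tcp_pos': array([0.24636849, 0.49145765, 0.26013392]), 'orientation': array([[-8.93911666e-01,  4.48242191e-01, -9.33907729e-04],
       [ 4.48243043e-01,  8.93911016e-01, -1.12686062e-03],
       [ 3.29723935e-04, -1.42593149e-03, -9.99998929e-01]]), 'ft_force': array([-0.66515423,  0.35062304, -1.33575178]), 'moment': array([-0.04366029,  0.00497731,  0.00414381]), 'grip_width': 0.0883773135020828}
scene 49.27015679473621 283.59521038336766 209.96521674715015 [ 1.78250287  1.29601012 -0.69554103] [-0.13682005 -0.22311546  1.62903705]
top 42.09119008272503 275.38084853154396 209.37895920505662 [ 2.11589071 -2.16702413  0.19927798] [-0.07849626  0.60811751  1.26615487]
wrist 68.19578261024432 278.78810455475985 211.2734745222692 [-2.43166396 -1.49990439 -0.24154272] [-0.5496584  -0.0429685   0.39136142]
```

View pics/scene0.png

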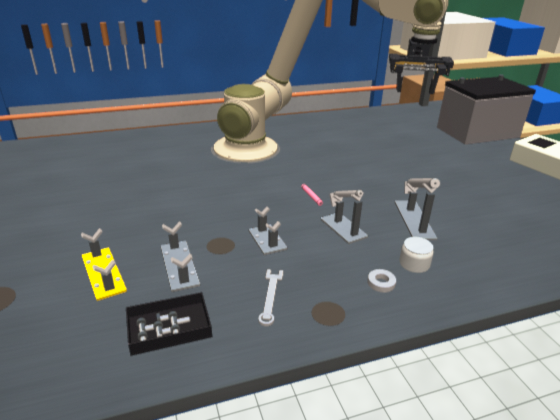

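View pics/top0.png

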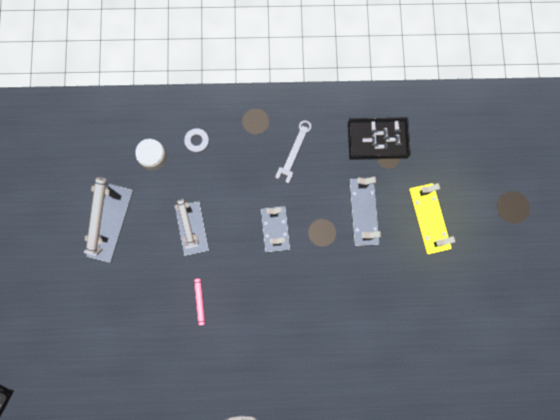

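View pics/wrist0.png

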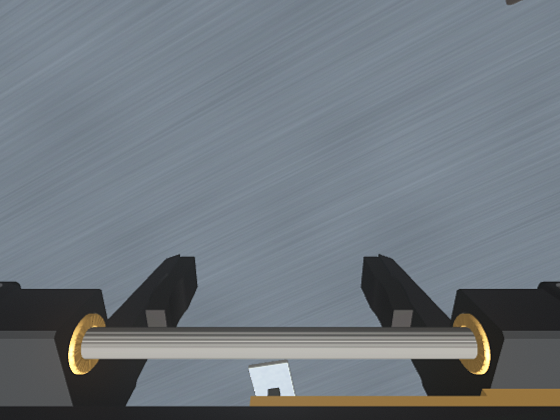

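```bash
cat > h.py <<'E'
import numpy as np,cv2
def K(c):
    f=c["color"].shape[0]/2/np.tan(np.radians(float(c["vertical_fov"]))/2)
    return f,float(c["cx"]),float(c["cy"])
def cloud(c):
    f,cx,cy=K(c);d=c["depth"];v,u=np.mgrid[:d.shape[0],:d.shape[1]]
    P=np.stack([(u-cx)*d/f,(v-cy)*d/f,d],-1)
    R=cv2.Rodrigues(np.array(c["rvec"]))[0]
    return (P-np.array(c["tvec"]).ravel())@R
def proj(c,X):
    f,cx,cy=K(c);R=cv2.Rodrigues(np.array(c["rvec"]))[0]
    p=np.atleast_2d(X)@R.T+np.array(c["tvec"]).ravel()
    return np.c_[cx+f*p[:,0]/p[:,2],cy+f*p[:,1]/p[:,2]]
E
python3 - <<'E'
from h import *
c=np.load("top0.npz");W=cloud(c)
print("table z",np.median(W[300:320,300:400,2]))
for n,(u0,v0,u1,v1) in dict(long=(80,170,135,265),short=(172,195,212,260),narrow=(258,203,294,254),wide=(345,172,385,250),yellow=(405,180,460,258)).items():
    w=W[v0:v1,u0:u1].reshape(-1,3)
    for lo,hi in((.004,.012),(.03,.25)):
        q=w[(w[:,2]>lo)&(w[:,2]<hi)]
        r=cv2.minAreaRect(q[:,:2].astype(np.float32)*1000)
        print(n,lo,len(q),q.mean(0).round(4),q[:,2].max().round(4),np.round(r[0],1),np.round(r[1],1),round(r[2],1))
img=c["color"][160:270,70:460,::-1]
cv2.imwrite("pics/top_crop.png",cv2.resize(img,None,fx=2,fy=2,interpolation=cv2.INTER_CUBIC))
E
```

```text
table z -0.0003239987275409239
long 0.004 1382 [0.5932 0.3119 0.0075] 0.012 [606.7 325. ] [237.8 134.8] 1.1
long 0.03 1069 [0.5887 0.3147 0.1141] 0.1687 [588.7 319.1] [ 41.  170.4] 74.4
short 0.004 767 [0.5687 0.1103 0.0076] 0.012 [574.9 115.8] [161.4  95.9] 0.3
short 0.03 487 [0.567  0.1133 0.1022] 0.1386 [569.7 114.8] [108.   32.2] 11.1
narrow 0.004 797 [ 0.5632 -0.0917  0.0076] 0.012 [567.5 -92.9] [ 87.4 125.6] 88.3
narrow 0.03 184 [ 0.5646 -0.0922  0.063 ] 0.0763 [565. -92.] [85.1 34.4] 4.3
wide 0.004 1249 [ 0.6023 -0.3138  0.0076] 0.012 [ 608.4 -317.5] [ 98.2 196.6] 87.1
wide 0.03 252 [ 0.6042 -0.3162  0.0622] 0.0773 [ 604.2 -316.6] [147.   44.2] 1.4
yellow 0.004 1418 [ 0.5798 -0.4791  0.0076] 0.012 [ 583.1 -486.4] [137.6 199.3] 86.3
yellow 0.03 234 [ 0.5842 -0.4812  0.0629] 0.076 [ 583.2 -480.5] [146.5  44.2] 11.5
```

View pics/top_crop.png

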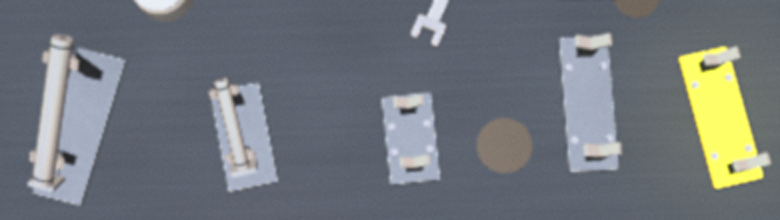

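```bash
cat > fit.py <<'E'
from h import *
from scipy.optimize import least_squares
def fitshaft(W,c0,yaw0,r,L,slope=28,zoff=0):
    # W Nx3; returns centre,yaw,slope
    p=np.array([*c0,yaw0,np.radians(slope)],float)
    for it in range(6):
        def ax(p): return np.array([np.cos(p[3])*np.cos(p[4]),np.sin(p[3])*np.cos(p[4]),np.sin(p[4])])
        tol=.012 if it<2 else .004
        d=W-p[:3];a=ax(p);t=d@a;rr=np.linalg.norm(d-t[:,None]*a,axis=1)
        m=(abs(rr-r)<tol)&(abs(t)<L/2-.006)
        Q=W[m]
        def res(q):
            p2=np.array([*q[:3],q[3],q[4]]);d=Q-p2[:3];a=ax(p2);t=d@a
            return np.r_[np.linalg.norm(d-t[:,None]*a,axis=1)-r,(p2[:3]-p[:3])@a*1]
        p=least_squares(res,p,loss='soft_l1',f_scale=.001).x
    # ends
    d=W-p[:3];a=ax(p);t=d@a;rr=np.linalg.norm(d-t[:,None]*a,axis=1)
    m=(rr<r+.003)&(abs(t)<L/2+.02)
    return p,np.sort(t[m])[[2,-3]],len(Q)
if __name__=="__main__":
    for n in("top","scene"):
        c=np.load(n+"0.npz");W=cloud(c).reshape(-1,3)
        for nm,c0,y,r,L in(("long",(.59,.315,.115),-.25,.012,.18),("short",(.567,.1133,.105),.19,.008,.11)):
            p,e,k=fitshaft(W[W[:,2]>.03],c0,y,r,L);print(n,nm,p[:3].round(4),np.degrees(p[3:]).round(2),e.round(4),k)
E
python3 fit.py
```

```text
top long [0.591  0.3181 0.1148] [-15.82  28.12] [-0.0964  0.0902] 745
top short [0.5679 0.1144 0.1029] [10.75 27.89] [-0.0564  0.0597] 292
scene long [0.5911 0.3183 0.1147] [-16.05  28.07] [-0.0941  0.0931] 210
scene short [0.5683 0.1147 0.1021] [12.02 28.73] [-0.052   0.0607] 146
```

```bash
python3 - <<'E'
from h import *
for n in("top","scene"):
    c=np.load(n+"0.npz");W=cloud(c).reshape(-1,3)
    for nm,c0,y,s,z in(("wide",(.604,-.3165),.02,.066,.072),("narrow",(.565,-.092),.07,.036,.07),("yel",(.583,-.4805),.2,.066,.072)):
        a=np.array([np.cos(y),np.sin(y)])
        q=W[(W[:,2]>.04)&(W[:,2]<.085)];d=q[:,:2]-c0;q=q[np.linalg.norm(d,axis=1)<.1];t=(q[:,:2]-c0)@a
        C=[]
        for m in(t<0,t>0):
            g=q[m];x=g[:,:2];mm=[(x.min(0)+x.max(0))/2,x.max(0)-x.min(0)]
            C.append(mm[0]);print(n,nm,m.sum(),np.round(mm,4).tolist(),g[:,2].max().round(4))
        dd=C[1]-C[0];print("  mid",((C[0]+C[1])/2).round(4),np.degrees(np.arctan2(dd[1],dd[0])).round(2),np.linalg.norm(dd).round(4))
E
```

```text
top wide 120 [[0.5385, -0.3182], [0.0154, 0.044]] 0.0765
top wide 120 [[0.6698, -0.3142], [0.0159, 0.0426]] 0.0773
  mid [ 0.6041 -0.3162] 1.76 0.1314
top narrow 86 [[0.5295, -0.0947], [0.0144, 0.0335]] 0.0749
top narrow 87 [[0.6009, -0.0892], [0.014, 0.0334]] 0.0763
  mid [ 0.5652 -0.0919] 4.39 0.0715
top yel 112 [[0.5186, -0.4933], [0.0204, 0.0434]] 0.0757
top yel 112 [[0.648, -0.4672], [0.0227, 0.0425]] 0.076
  mid [ 0.5833 -0.4803] 11.43 0.1321
scene wide 147 [[0.5387, -0.3169], [0.0236, 0.0432]] 0.0739
scene wide 181 [[0.6689, -0.3131], [0.021, 0.0435]] 0.073
  mid [ 0.6038 -0.315 ] 1.69 0.1303
scene narrow 113 [[0.5317, -0.0949], [0.0182, 0.0332]] 0.0744
scene narrow 129 [[0.6023, -0.089], [0.0194, 0.0346]] 0.073
  mid [ 0.567  -0.0919] 4.78 0.0708
scene yel 165 [[0.5192, -0.4935], [0.0252, 0.0431]] 0.0738
scene yel 199 [[0.6482, -0.4664], [0.0225, 0.0427]] 0.0737
  mid [ 0.5837 -0.4799] 11.85 0.1318
```

```bash
cat > go.py <<'E'
import sys
from h import *
from station import ctrl
from scipy.spatial.transform import Rotation as Ro
def target(C,yaw,pitch,back):
    """tool x = -(shaft axis), shaft axis yaw/pitch deg; grasp point `back` m behind C along tool z"""
    y,p=np.radians([yaw,pitch]);a=np.array([np.cos(y)*np.cos(p),np.sin(y)*np.cos(p),np.sin(p)])
    z=np.array([np.sin(p)*np.cos(y),np.sin(p)*np.sin(y),-np.cos(p)]);x=-a
    return np.array(C)-z*(.003+back),np.c_[x,np.cross(z,x),z]
def delta(P,R):
    s=ctrl.get_state();R0=s["orientation"]
    rv=Ro.from_matrix(R0.T@R).as_rotvec(degrees=True)
    d=P-s["tcp_pos"]
    print("t",round(s["t"],2),"tcp",s["tcp_pos"].round(4),"turn",rv.round(2),"shift in new frame mm",(R.T@d*1e3).round(1),"in present frame",(R0.T@d*1e3).round(1),"F",s["ft_force"].round(1),"w",round(s["grip_width"],4))
if __name__=="__main__":
    v=[float(x) for x in sys.argv[1:]]
    delta(*target(v[:3],*v[3:]))
E
python3 - <<'E'
from h import *
from station import ctrl
s=ctrl.get_state();c=np.load("wrist0.npz");R=cv2.Rodrigues(c["rvec"])[0];o=-R.T@c["tvec"].ravel()
print("cam in tool",s["orientation"].T@(o-s["tcp_pos"]),"\n",s["orientation"].T@R.T)
E
python3 go.py .5915 .318 .115 -16 28 .12
```

```text
cam in tool [ 0.08251274  0.00036655 -0.12370553] 
 [[-8.60463045e-04 -9.48612422e-01 -3.16439144e-01]
 [ 9.99999514e-01 -6.63705767e-04 -7.29565528e-04]
 [ 4.82052438e-04 -3.16439617e-01  9.48612532e-01]]
t 0.15 tcp [0.2464 0.4915 0.2603] turn [ -2.65 -27.94 -10.4 ] shift in new frame mm [-266.9  -71.7  183.5] in present frame [-329.5  -11.    36.7] F [ 0.4 -0.4 -0. ] w 0.088
```

```bash
python3 -m jog '[[[-0.66,-6.98,-2.6,0,0,0,100],[-0.66,-6.98,-2.6,0,0,0,100],[-0.66,-6.98,-2.6,0,0,0,100],[-0.66,-6.98,-2.6,0,0,0,100],[0,0,0,-0.045,-0.012,0,100],[0,0,0,-0.045,-0.012,0,100],[0,0,0,-0.045,-0.012,0,100],[0,0,0,-0.045,-0.012,0,100]]]' && python3 go.py .5915 .318 .115 -16 28 .12
```

```text
t: 0.95
tcp_pos: [0.387, 0.4006, 0.3459]
orientation: [[-0.849, 0.275, 0.451], [0.243, 0.961, -0.129], [-0.469, 0.0, -0.883]]
ft_force: [0.8, 1.2, 0.6]
grip_width: 0.088
t 0.95 tcp [0.387  0.4006 0.3459] turn [ 0.03 -0.01  0.02] shift in new frame mm [-85.3 -23.1 183.9] in present frame [-85.3 -23.2 183.8] F [0.8 1.2 0.6] w 0.088
```

```bash
python3 -m jog '[[[0,0,0,-0.042,-0.012,0.03,100],[0,0,0,-0.042,-0.011,0.04,100],[0,0,0,0,0,0.045,100],[0,0,0,0,0,0.045,100],[0,0,0,0,0,0.02,100],[0,0,0,0,0,0,100]]]' && python3 go.py .5915 .318 .115 -16 28 .12; cat > wr.py <<'E'
import sys
from station import cams
from h import *
n=sys.argv[1];c=cams.camera("wrist" if len(sys.argv)<3 else sys.argv[2]);np.savez(n+".npz",**c);cv2.imwrite(f"pics/{n}.png",c["color"][:,:,::-1])
E
python3 wr.py w1; python3 - <<'E'
from fit import *
c=np.load("w1.npz");W=cloud(c).reshape(-1,3);W=W[c["depth"].ravel()>0]
print(fitshaft(W[(W[:,2]>.03)],(.5915,.318,.115),np.radians(-16),.012,.18))
E
```

```text
t: 1.55
tcp_pos: [0.522, 0.3401, 0.2251]
orientation: [[-0.851, 0.277, 0.446], [0.244, 0.961, -0.132], [-0.466, -0.004, -0.885]]
ft_force: [0.4, -1.5, -0.1]
grip_width: 0.0881
t 1.55 tcp [0.522  0.3401 0.2251] turn [-0.23 -0.25  0.  ] shift in new frame mm [-12.7  -2.1   8.4] in present frame [-12.7  -2.1   8.4] F [ 0.4 -1.5 -0.1] w 0.0881
(array([ 0.59148949,  0.31822017,  0.11513356, -0.27963874,  0.48717547]), array([-0.0970804 ,  0.08829398]), 5385)
```

View pics/w1.png

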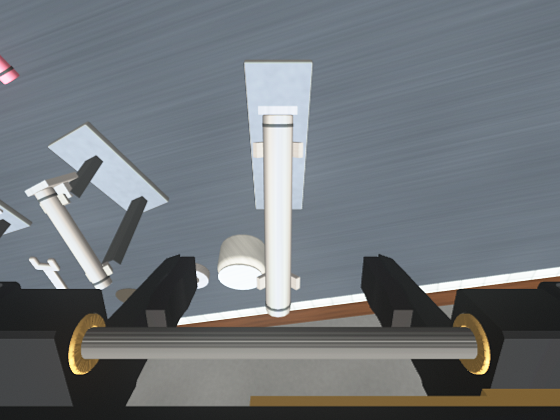

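```bash
python3 -m jog '[[[-0.1,-0.2,0,-0.0127,-0.0021,0.008,100],[0,0,0,0,0,0.04,100],[0,0,0,0,0,0.04,100],[0,0,0,0,0,0.02,100],[0,0,0,0,0,0,100],[0,0,0,0,0,0,100]]]' && python3 go.py .5915 .3182 .115 -16 28 0;
```

```text
t: 2.2
tcp_pos: [0.5817, 0.3227, 0.1411]
orientation: [[-0.846, 0.275, 0.457], [0.244, 0.962, -0.127], [-0.474, 0.004, -0.88]]
ft_force: [0.9, 0.9, 0.5]
grip_width: 0.0881
t 2.2 tcp [0.5817 0.3227 0.1411] turn [ 0.22  0.32 -0.06] shift in new frame mm [ 2.8 -1.6 25. ] in present frame [ 3.  -1.7 25. ] F [0.9 0.9 0.5] w 0.0881
```

```bash
python3 -m jog '[[[0,0,0,0.001,-0.001,0.013,100],[0,0,0,0,0,0.012,100],[0,0,0,0,0,0,100],[0,0,0,0,0,0,100]]]' && python3 go.py .5915 .3182 .115 -16 28 0;python3 wr.py w2
```

```text
t: 2.6
tcp_pos: [0.5915, 0.3184, 0.1166]
orientation: [[-0.847, 0.275, 0.455], [0.243, 0.961, -0.128], [-0.472, 0.002, -0.881]]
ft_force: [0.0, -0.1, 0.1]
grip_width: 0.0883
t 2.6 tcp [0.5915 0.3184 0.1166] turn [ 0.12  0.19 -0.02] shift in new frame mm [ 0.7 -0.1 -1.5] in present frame [ 0.7 -0.1 -1.5] F [ 0.  -0.1  0.1] w 0.0883
```

View pics/w2.png

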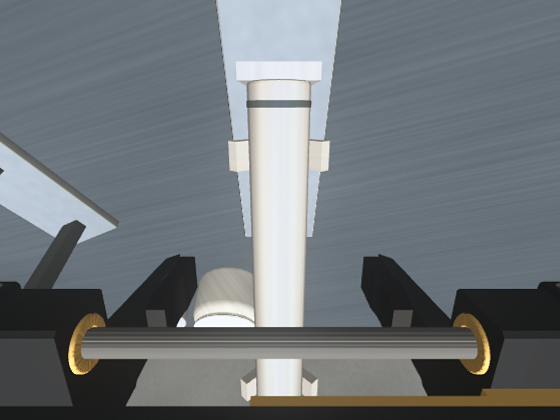

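```bash
python3 -m jog '[[[0,0,0,0,0,-0.001,20],[0,0,0,0,0,0,10],[0,0,0,0,0,0,0],[0,0,0,0,0,0,0],[0,0,0,0,0,0,0],[0,0,0,0,0,0,0],[0,0,0,0,0,0,0],[0,0,0,0,0,0,0]]]' 40
```

```text
t: 3.45
tcp_pos: [0.591, 0.3185, 0.1176]
orientation: [[-0.847, 0.275, 0.455], [0.243, 0.961, -0.128], [-0.473, 0.002, -0.881]]
ft_force: [-0.4, -0.6, 0.1]
grip_width: 0.0265
```

```bash
python3 -m jog '[[[0,0,0,0,0,0,0],[0,0,0,0,0,0,0],[0,0,0,0,0,0,0]]]' 40;  python3 -m jog '[[[0,0,0,0,0,-0.01,0],[0,0,0,0,0,-0.02,0],[0,0,0,0,0,-0.03,0],[0,0,0,0,0,-0.03,0],[0,0,0,0,0,-0.03,0],[0,0,0,0,0,0,0],[0,0,0,0,0,0,0]]]'; python3 wr.py w3;python3 go.py .5915 .3182 .24 1.7 0 0
```

```text
t: 3.75
tcp_pos: [0.591, 0.3185, 0.1176]
orientation: [[-0.847, 0.275, 0.455], [0.243, 0.961, -0.128], [-0.473, 0.002, -0.881]]
ft_force: [-0.4, -0.3, 0.3]
grip_width: 0.0223
t: 4.45
tcp_pos: [0.5358, 0.3337, 0.222]
orientation: [[-0.848, 0.275, 0.453], [0.243, 0.961, -0.129], [-0.471, 0.001, -0.882]]
ft_force: [-1.0, -0.8, -8.5]
grip_width: 0.0227
t 4.5 tcp [0.536  0.3334 0.2212] turn [ -4.33  27.81 -17.33] shift in new frame mm [-55.  -16.8 -21.8] in present frame [-61.1   0.7   7.8] F [-0.4 -0.1 -8.2] w 0.0224
```

View pics/w3.png

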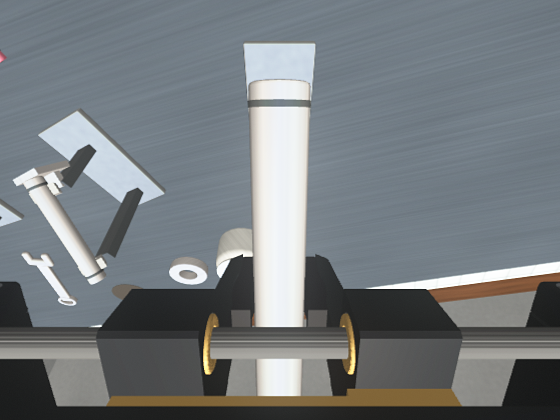

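```bash
cat > held.py <<'E'
import sys
from fit import *
from station import ctrl
n=sys.argv[1];r=float(sys.argv[2]);L=float(sys.argv[3])
s=ctrl.get_state();R=s["orientation"];P=s["tcp_pos"]
c=np.load(n+".npz");W=cloud(c).reshape(-1,3);W=W[c["depth"].ravel()>0]
W=(W-P)@R   # tool frame; tool x=-axis
p,e,k=fitshaft(W[(abs(W[:,2])<.04)&(abs(W[:,1])<.03)&(W[:,0]>.02)],(0.0,0,.003),0,r,L,slope=0)
print("tool frame centre",p[:3].round(4),"yaw,pitch",np.degrees(p[3:]).round(2),k)
y,q=p[3:];a=np.array([np.cos(y)*np.cos(q),np.sin(y)*np.cos(q),np.sin(q)]);d=W-p[:3];t=d@a;rr=np.linalg.norm(d-t[:,None]*a,axis=1)
m=(rr<r+.002)&(t<L/2+.02)&(t>0);tt=np.sort(t[m])+p[0];print("end x in tool",tt[-20:][::4].round(4),len(tt), "expected",L/2)
E
python3 held.py w3 .012 .18
```

```text
tool frame centre [0.     0.0003 0.0019] yaw,pitch [0.12 1.46] 9167
end x in tool [0.0917 0.0917 0.0918 0.0918 0.0918] 12813 expected 0.09
```

```bash
python3 -m jog '[[[-1.08,6.95,-4.33,0,0,-0.01,0],[-1.08,6.95,-4.33,0,0,-0.01,0],[-1.08,6.95,-4.33,0,0,-0.01,0],[-1.08,6.95,-4.33,0,0,0,0],[0,0,0,0,0,0,0],[0,0,0,0,0,0,0]]]'; python3 wr.py w4;python3 held.py w4 .012 .18; python3 go.py .604 -.316 .2 1.7 0 0
```

```text
t: 5.1
tcp_pos: [0.5264, 0.3358, 0.249]
orientation: [[-1.0, -0.027, 0.004], [-0.027, 1.0, -0.001], [-0.004, -0.001, -1.0]]
ft_force: [0.3, -0.6, -6.8]
grip_width: 0.0222
tool frame centre [-0.     -0.0003  0.0032] yaw,pitch [0.18 1.32] 9223
end x in tool [0.0908 0.0909 0.0909 0.091  0.0911] 12749 expected 0.09
t 5.15 tcp [0.5258 0.3362 0.2495] turn [-0.04  0.22 -0.11] shift in new frame mm [ -58.8 -654.2   46.5] in present frame [ -60.  -654.1   47.2] F [-0.8 -0.2 -7.6] w 0.0222
```

View pics/w4.png

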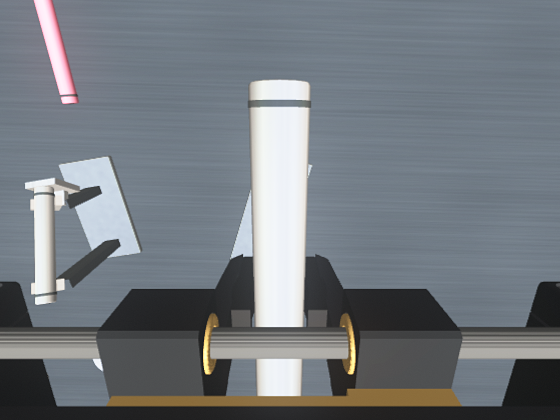

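```bash
python3 -m jog '[[[0,0,0,-0.004,-0.025,0,0],[0,0,0,-0.004,-0.045,0,0],[0,0,0,-0.004,-0.045,0,0],[0,0,0,-0.004,-0.045,0,0],[0,0,0,-0.004,-0.045,0,0],[0,0,0,-0.004,-0.045,0,0],[0,0,0,-0.004,-0.045,0,0],[0,0,0,-0.004,-0.045,0,0]]]';python3 -m jog '[[[0,0,0,-0.004,-0.045,0,0],[0,0,0,-0.004,-0.045,0,0],[0,0,0,-0.004,-0.045,0,0],[0,0,0,-0.004,-0.045,0,0],[0,0,0,-0.004,-0.045,0,0],[0,0,0,-0.004,-0.045,0,0],[0,0,0,0,-0.025,0,0],[0,0,0,0,0,0,0]]]'; python3 go.py .604 -.316 .2 1.7 0 0
```

```text
t: 5.95
tcp_pos: [0.5675, -0.0037, 0.2507]
orientation: [[-1.0, -0.029, 0.005], [-0.029, 1.0, -0.0], [-0.005, -0.001, -1.0]]
ft_force: [1.0, 0.4, -6.9]
grip_width: 0.0222
t: 6.75
tcp_pos: [0.6003, -0.2995, 0.2491]
orientation: [[-1.0, -0.025, 0.003], [-0.025, 1.0, -0.001], [-0.003, -0.001, -1.0]]
ft_force: [-0.1, 0.2, -7.5]
grip_width: 0.0225
t 6.75 tcp [ 0.6003 -0.2995  0.2491] turn [-0.05  0.15 -0.26] shift in new frame mm [ -3.3 -16.6  46.1] in present frame [ -3.2 -16.5  46.1] F [-0.1  0.2 -7.5] w 0.0225
```

```bash
python3 -m jog '[[[0,1.35,-0.2,-0.0045,-0.0165,0.02,0],[0,0,0,0,0,0.04,0],[0,0,0,0,0,0.04,0],[0,0,0,0,0,0.016,0],[0,0,0,0,0,0,0],[0,0,0,0,0,0,0]]]'; for c in wrist scene top; do python3 wr.py p1$c $c; done; python3 held.py p1wrist .012 .18; python3 go.py .604 -.316 .13 1.7 0 0; python3 - <<'E'
from fit import *
for n in("top","scene"):
    c=np.load(f"p1{n}.npz");W=cloud(c).reshape(-1,3)
    p,e,k=fitshaft(W[(W[:,2]>.1)&(W[:,2]<.16)],(.604,-.316,.13),.03,.012,.18,slope=0);print(n,p[:3].round(4),np.degrees(p[3:]).round(2),e.round(4),k)
i=np.load("p1scene.npz")["color"][170:330,70:300,::-1];cv2.imwrite("pics/p1sc.png",cv2.resize(i,None,fx=3,fy=3,interpolation=2))
E
```

```text
t: 7.35
tcp_pos: [0.6045, -0.3121, 0.1357]
orientation: [[-0.999, -0.034, -0.019], [-0.034, 0.999, -0.001], [0.019, -0.0, -1.0]]
ft_force: [0.4, -0.0, -6.7]
grip_width: 0.0223
tool frame centre [-0.      0.0007  0.0035] yaw,pitch [0.15 1.32] 9176
end x in tool [0.0915 0.0916 0.0916 0.0917 0.0918] 12802 expected 0.09
t 7.5 tcp [ 0.6046 -0.3128  0.1366] turn [-0.07 -0.99  0.23] shift in new frame mm [ 0.7 -3.2  3.6] in present frame [ 0.7 -3.1  3.6] F [ 0.  -0.2 -6.3] w 0.0222
top [ 0.6249 -0.2912  0.1471] [-38.05  -3.77] [0.0396 0.0524] 10
scene [ 0.6039 -0.3127  0.1334] [1.89 0.49] [-0.086   0.0911] 424
```

View pics/p1sc.png

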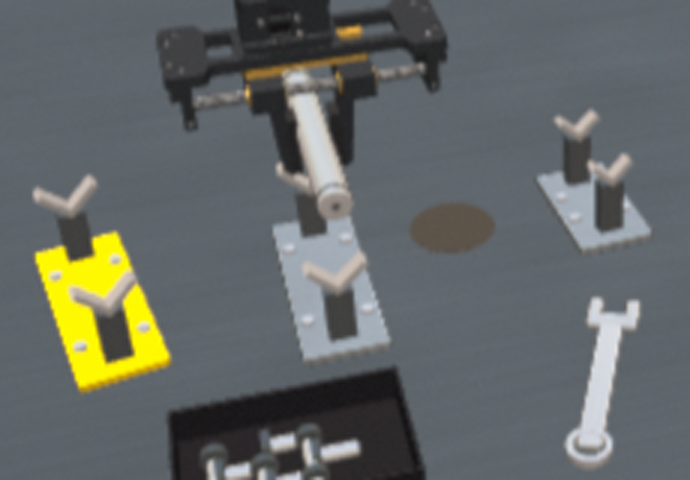

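View pics/p1wrist.png

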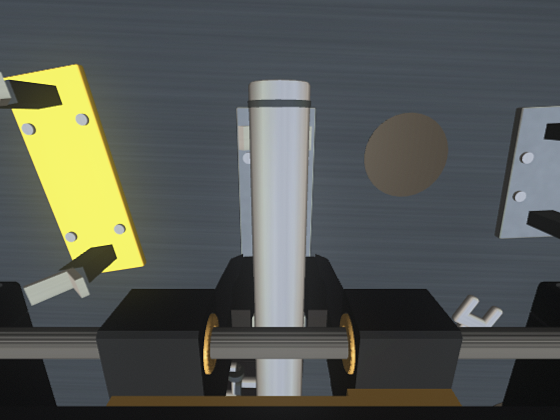

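```bash
python3 -m jog '[[[0,0.3,0,0,-0.0027,0.015,0],[0,0,0,0,0,0.02,0],[0,0,0,0,0,0.013,0],[0,0,0,0,0,0,0],[0,0,0,0,0,0,0]]]'; for c in wrist scene; do python3 wr.py p2$c $c; done; python3 held.py p2wrist .012 .18; python3 go.py .604 -.316 .072 1.7 0 0; python3 - <<'E'
from fit import *
for n in("scene",):
    c=np.load(f"p2{n}.npz");W=cloud(c).reshape(-1,3)
    p,e,k=fitshaft(W[(W[:,2]>.06)&(W[:,2]<.12)],(.604,-.316,.083),.03,.012,.18,slope=0);print(n,p[:3].round(4),np.degrees(p[3:]).round(2),e.round(4),k)
i=np.load("p2scene.npz")["color"][170:330,70:300,::-1];cv2.imwrite("pics/p2sc.png",cv2.resize(i,None,fx=3,fy=3,interpolation=2))
E
```

```text
t: 8.0
tcp_pos: [0.6032, -0.3157, 0.0868]
orientation: [[-0.999, -0.033, -0.025], [-0.033, 0.999, 0.0], [0.025, 0.001, -1.0]]
ft_force: [0.4, -0.7, -6.4]
grip_width: 0.022
tool frame centre [-0.      0.0002  0.0035] yaw,pitch [0.16 1.3 ] 9166
end x in tool [0.0917 0.0918 0.0918 0.0919 0.092 ] 12820 expected 0.09
t 8.1 tcp [ 0.6035 -0.3158  0.0877] turn [-0.   -1.35  0.22] shift in new frame mm [-0.5 -0.2 12.7] in present frame [-0.8 -0.2 12.7] F [ 0.8 -0.8 -6.4] w 0.0222
scene [ 0.604  -0.316   0.0843] [1.95 0.2 ] [-0.0793  0.0892] 427
```

View pics/p2sc.png

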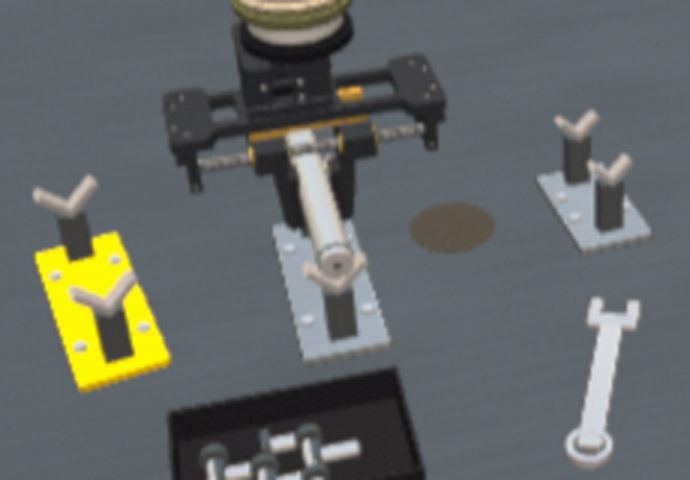

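View pics/p2wrist.png

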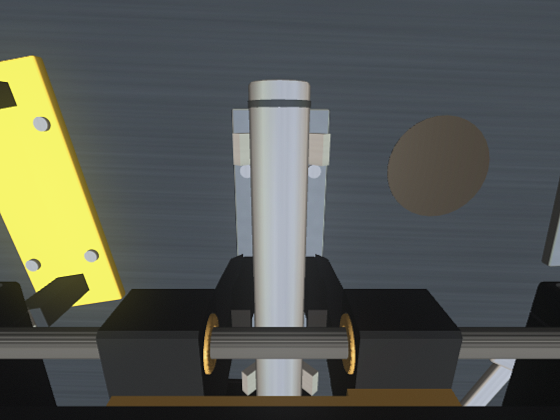

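```bash
python3 -m jog '[[[0,0,0,-0.001,0,0.003,0],[0,0,0,0,0,0.003,0],[0,0,0,0,0,0.002,0],[0,0,0,0,0,0.001,0],[0,0,0,0,0,0,0],[0,0,0,0,0,0,0]]]'; python3 -m jog '[[[0,0,0,0,0,0.001,0],[0,0,0,0,0,0.001,0],[0,0,0,0,0,0,0]]]';
```

```text
t: 8.7
tcp_pos: [0.6038, -0.3155, 0.0777]
orientation: [[-0.999, -0.033, -0.025], [-0.033, 0.999, 0.0], [0.025, 0.001, -1.0]]
ft_force: [-0.6, 0.0, -8.5]
grip_width: 0.022
t: 9.0
tcp_pos: [0.6037, -0.3154, 0.0755]
orientation: [[-0.999, -0.033, -0.025], [-0.033, 0.999, 0.001], [0.025, 0.001, -1.0]]
ft_force: [-0.1, -0.6, -7.2]
grip_width: 0.0223
```

```bash
python3 -m jog '[[[0,0,0,0,0,0.0005,0],[0,0,0,0,0,0,0]]]'; python3 -m jog '[[[0,0,0,0,0,0.0005,0],[0,0,0,0,0,0,0]]]'
```

```text
t: 9.2
tcp_pos: [0.6037, -0.3155, 0.0751]
orientation: [[-0.999, -0.033, -0.025], [-0.033, 0.999, 0.0], [0.025, 0.001, -1.0]]
ft_force: [0.1, 0.7, -7.6]
grip_width: 0.0222
t: 9.4
tcp_pos: [0.6037, -0.3155, 0.0747]
orientation: [[-0.999, -0.033, -0.025], [-0.033, 0.999, 0.0], [0.025, 0.001, -1.0]]
ft_force: [0.2, 0.3, -7.2]
grip_width: 0.0225
```

```bash
for i in 1; do python3 -m jog '[[[0,0,0,0,0,0.0005,0],[0,0,0,0,0,0,0]]]'; python3 -m jog '[[[0,0,0,0,0,0.0005,0],[0,0,0,0,0,0,0]]]'; python3 -m jog '[[[0,0,0,0,0,0.0005,0],[0,0,0,0,0,0,0]]]'; done; python3 wr.py p3s scene;  python3 - <<'E'
from fit import *
c=np.load(f"p3s.npz");W=cloud(c).reshape(-1,3)
p,e,k=fitshaft(W[(W[:,2]>.06)&(W[:,2]<.12)],(.604,-.316,.073),.03,.012,.18,slope=0);print(p[:3].round(4),np.degrees(p[3:]).round(2),e.round(4),k)
E
```

```text
t: 9.6
tcp_pos: [0.6038, -0.3154, 0.0745]
orientation: [[-0.999, -0.033, -0.025], [-0.033, 0.999, 0.0], [0.025, 0.001, -1.0]]
ft_force: [-0.9, 0.9, -3.5]
grip_width: 0.0223
t: 9.8
tcp_pos: [0.6038, -0.3154, 0.0744]
orientation: [[-0.999, -0.033, -0.025], [-0.034, 0.999, 0.0], [0.025, 0.001, -1.0]]
ft_force: [-2.2, 2.4, 0.3]
grip_width: 0.0223
t: 10.0
tcp_pos: [0.6038, -0.3154, 0.0743]
orientation: [[-0.999, -0.034, -0.024], [-0.034, 0.999, -0.0], [0.024, 0.001, -1.0]]
ft_force: [-3.0, 4.0, 4.4]
grip_width: 0.0223
[ 0.604  -0.3154  0.0713] [ 1.62 -0.24] [-0.0768  0.0906] 447
```

```bash
python3 -m jog '[[[0,0,0,0,0,0,28],[0,0,0,0,0,0,32],[0,0,0,0,0,0,36],[0,0,0,0,0,0,42],[0,0,0,0,0,0,48],[0,0,0,0,0,0,55],[0,0,0,0,0,0,55]]]'; python3 wr.py p4w; python3 wr.py p4s scene;  python3 - <<'E'
from fit import *
c=np.load(f"p4s.npz");W=cloud(c).reshape(-1,3)
p,e,k=fitshaft(W[(W[:,2]>.06)&(W[:,2]<.12)],(.604,-.316,.073),.03,.012,.18,slope=0);print(p[:3].round(4),np.degrees(p[3:]).round(2),e.round(4),k)
E
```

```text
t: 10.75
tcp_pos: [0.6037, -0.3156, 0.0732]
orientation: [[-0.999, -0.033, -0.025], [-0.033, 0.999, 0.0], [0.025, 0.001, -1.0]]
ft_force: [0.3, 0.2, 0.0]
grip_width: 0.0486
[ 0.604  -0.3151  0.0708] [1.62 0.21] [-0.0809  0.0897] 442
```

View pics/p4w.png

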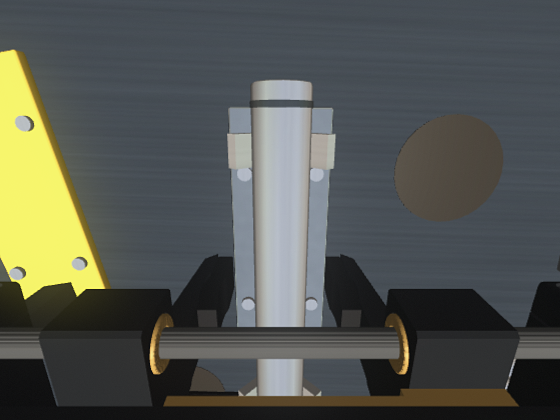

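```bash
python3 -m jog '[[[0,0,0,0,0,-0.01,55],[0,0,0,0,0,-0.02,55],[0,0,0,0,0,-0.03,70],[0,0,0,0,0,-0.045,100],[0,0,0,0,0,-0.045,100],[0,0,0,0,0,-0.045,100],[0,0,0,0,0,0,100]]]'; python3 wr.py p5w; python3 go.py .5722 .1153 .105 11.2 28 .12; python3 - <<'E'
from fit import *
c=np.load(f"p5w.npz");W=cloud(c).reshape(-1,3);W=W[c["depth"].ravel()>0]
p,e,k=fitshaft(W[(W[:,2]>.04)&(W[:,2]<.12)],(.604,-.316,.073),.03,.012,.18,slope=0);print(p[:3].round(4),np.degrees(p[3:]).round(2),e.round(4),k)
y=p[3];a=np.array([np.cos(y),np.sin(y),0])
# lips: points off shaft
d=W-p[:3];t=d@a;n=d@np.array([-np.sin(y),np.cos(y),0]);m=(abs(n)>.0135)&(abs(n)<.02)&(W[:,2]>.055)&(abs(t)<.1)
print(np.histogram(t[m],bins=np.arange(-.09,.091,.005)))
m=m
for q in(t[m&(t<0)],t[m&(t>0)]):
    if len(q):print(np.percentile(q,[3,50,97]).round(4))
E
```

```text
t: 11.55
tcp_pos: [0.6096, -0.3162, 0.2764]
orientation: [[-0.999, -0.034, -0.014], [-0.033, 0.999, -0.008], [0.015, -0.007, -1.0]]
ft_force: [0.9, -0.1, 0.3]
grip_width: 0.0865
t 11.6 tcp [ 0.6091 -0.3158  0.2723] turn [ -2.38 -29.06  -9.07] shift in new frame mm [ 36.5 430.1  47.1] in present frame [ 78.2 423.   58.8] F [ 0.3  0.1 -0.5] w 0.0877
[ 0.604  -0.315   0.0714] [ 1.58 -0.03] [-0.0915  0.0876] 3631
(array([   0,    0,    0,   42,   68,   65,   17,    0,    0,    0,    0,
          0,    0,  168, 2067,  469,    9,    0,    0,    0,    0,    0,
          0,    0,    0,    0,    0,    0,    0,   33,   50,   50,   29,
          0,    0,    0]), array([-9.00000000e-02, -8.50000000e-02, -8.00000000e-02, -7.50000000e-02,
       -7.00000000e-02, -6.50000000e-02, -6.00000000e-02, -5.50000000e-02,
       -5.00000000e-02, -4.50000000e-02, -4.00000000e-02, -3.50000000e-02,
       -3.00000000e-02, -2.50000000e-02, -2.00000000e-02, -1.50000000e-02,
       -1.00000000e-02, -5.00000000e-03,  8.32667268e-17,  5.00000000e-03,
        1.00000000e-02,  1.50000000e-02,  2.00000000e-02,  2.50000000e-02,
        3.00000000e-02,  3.50000000e-02,  4.00000000e-02,  4.50000000e-02,
        5.00000000e-02,  5.50000000e-02,  6.00000000e-02,  6.50000000e-02,
        7.00000000e-02,  7.50000000e-02,  8.00000000e-02,  8.50000000e-02,
        9.00000000e-02]))
[-0.0669 -0.0168 -0.0107]
[0.0588 0.0648 0.0728]
```

View pics/p5w.png

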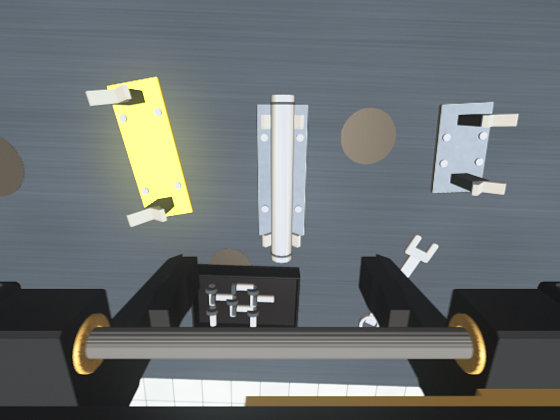

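```bash
python3 -m jog '[[[-0.6,-7.27,-2.27,0,0,0,100],[-0.6,-7.27,-2.27,0,0,0,100],[-0.6,-7.27,-2.27,0,0,0,100],[-0.6,-7.27,-2.27,0,0,0,100],[0,0,0,0.003,0.043,0,100],[0,0,0,0.003,0.043,0,100],[0,0,0,0.003,0.043,0,100],[0,0,0,0.003,0.043,0,100]]]';python3 -m jog '[[[0,0,0,0.004,0.043,0,100],[0,0,0,0.004,0.043,0,100],[0,0,0,0.004,0.043,0,100],[0,0,0,0.004,0.043,0,100],[0,0,0,0.004,0.043,0.01,100],[0,0,0,0.004,0.043,0.01,100],[0,0,0,0,0,0,100],[0,0,0,0,0,0,100]]]'; python3 wr.py s1; python3 go.py .5722 .1153 .105 11.2 28 .12; python3 - <<'E'
from fit import *
c=np.load("s1.npz");W=cloud(c).reshape(-1,3);W=W[c["depth"].ravel()>0]
p,e,k=fitshaft(W[(W[:,2]>.03)],(.5722,.1153,.105),np.radians(11.2),.008,.11);print(p[:3].round(4),np.degrees(p[3:]).round(2),e.round(4),k)
E
```

```text
t: 12.4
tcp_pos: [0.5635, -0.1472, 0.2624]
orientation: [[-0.87, -0.194, 0.454], [-0.168, 0.981, 0.096], [-0.464, 0.008, -0.886]]
ft_force: [0.7, -0.1, 0.3]
grip_width: 0.0878
t: 13.2
tcp_pos: [0.5023, 0.1028, 0.2355]
orientation: [[-0.869, -0.196, 0.454], [-0.171, 0.981, 0.096], [-0.464, 0.006, -0.886]]
ft_force: [-0.1, -0.4, -0.4]
grip_width: 0.0886
t 13.25 tcp [0.5028 0.1018 0.2359] turn [ 0.31 -0.3  -0.15] shift in new frame mm [-1.  -0.2 25.7] in present frame [-1.1 -0.4 25.7] F [ 0.5 -1.7  0.3] w 0.088
[0.5723 0.1156 0.1047] [10.54 27.95] [-0.0613  0.0541] 2028
```

View pics/s1.png

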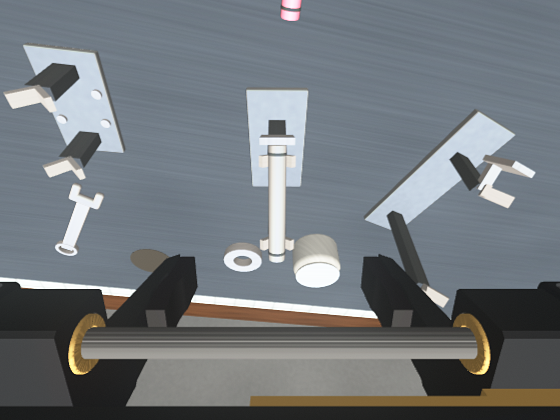

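```bash
python3 -m jog '[[[0.3,-0.2,0.2,-0.001,0,0.03,100],[0,0,0,0,0,0.045,100],[0,0,0,0,0,0.035,100],[0,0,0,0,0,0.015,100],[0,0,0,0,0,0,100],[0,0,0,0,0,0,100]]]';  python3 go.py .5723 .1155 .105 10.7 28 0
```

```text
t: 13.85
tcp_pos: [0.5613, 0.1125, 0.1265]
orientation: [[-0.868, -0.187, 0.46], [-0.164, 0.982, 0.09], [-0.469, 0.003, -0.883]]
ft_force: [-0.6, -0.8, 1.1]
grip_width: 0.0881
t 13.85 tcp [0.5613 0.1125 0.1265] turn [ 0.18 -0.06 -0.  ] shift in new frame mm [ 0.1  0.9 21.3] in present frame [ 0.1  0.8 21.3] F [-0.6 -0.8  1.1] w 0.0881
```

```bash
python3 -m jog '[[[0.1,0,0,0,0.0008,0.012,100],[0,0,0,0,0,0.009,100],[0,0,0,0,0,0,60],[0,0,0,0,0,0,40],[0,0,0,0,0,0,25]]]' 30;  python3 go.py .5723 .1155 .105 10.7 28 0; python3 wr.py s2
```

```text
t: 14.35
tcp_pos: [0.5705, 0.1165, 0.1079]
orientation: [[-0.868, -0.188, 0.46], [-0.166, 0.982, 0.089], [-0.469, 0.001, -0.883]]
ft_force: [-0.7, 0.0, 0.4]
grip_width: 0.0663
t 14.35 tcp [0.5705 0.1165 0.1079] turn [ 0.13 -0.04  0.09] shift in new frame mm [ 0.  -1.3  0.3] in present frame [ 0.  -1.3  0.3] F [-0.7  0.   0.4] w 0.0663
```

View pics/s2.png

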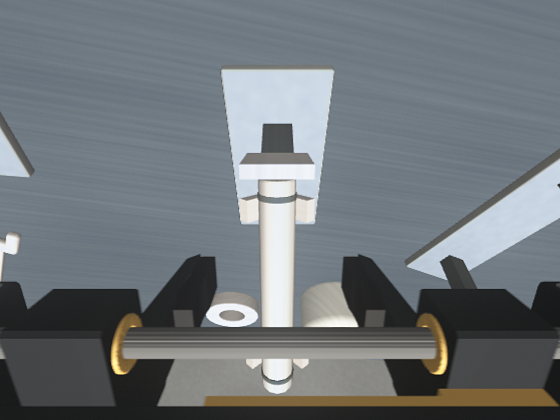

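```bash
python3 -m jog '[[[0,0,0,0,-0.0005,0,15],[0,0,0,0,0,0,0],[0,0,0,0,0,0,0],[0,0,0,0,0,0,0],[0,0,0,0,0,0,0],[0,0,0,0,0,0,0],[0,0,0,0,0,0,0],[0,0,0,0,0,0,0]]]' 30;  python3 -m jog '[[[0,0,0,0,0,0,0],[0,0,0,0,0,0,0],[0,0,0,0,0,0,0]]]'
```

```text
t: 15.2
tcp_pos: [0.5707, 0.1157, 0.1077]
orientation: [[-0.868, -0.188, 0.46], [-0.165, 0.982, 0.089], [-0.469, 0.001, -0.883]]
ft_force: [-0.9, -3.7, 1.6]
grip_width: 0.0145
t: 15.5
tcp_pos: [0.5707, 0.1158, 0.1077]
orientation: [[-0.868, -0.188, 0.46], [-0.165, 0.982, 0.089], [-0.469, 0.001, -0.883]]
ft_force: [-1.2, -5.1, 2.6]
grip_width: 0.0145
```

Lift, then level out.

```bash
python3 -m jog '[[[0,0,0,0,0,-0.01,0],[0,0,0,0,0,-0.02,0],[0,0,0,0,0,-0.03,0],[0,0,0,0,0,-0.03,0],[0,0,0,0,0,-0.03,0],[0,0,0,0,0,0,0],[0,0,0,0,0,0,0]]]'; python3 wr.py s3; python3 held.py s3 .008 .11;python3 go.py .5655 -.092 .2 4.5 0 0
```

```text
t: 16.2
tcp_pos: [0.5152, 0.1054, 0.2136]
orientation: [[-0.868, -0.188, 0.46], [-0.166, 0.982, 0.09], [-0.469, 0.001, -0.883]]
ft_force: [0.3, -0.6, -1.9]
grip_width: 0.0146
tool frame centre [-0.     -0.0001  0.0029] yaw,pitch [ 0.12 -0.46] 2365
end x in tool [0.0552 0.0552 0.0553 0.0553 0.0554] 4596 expected 0.055
t 16.25 tcp [0.5152 0.1054 0.2128] turn [ 1.65 27.83  6.19] shift in new frame mm [ -34.7 -200.8    9.8] in present frame [  -6.4 -203.4   14.1] F [-0.6 -0.2 -3.2] w 0.0143
```

View pics/s3.png

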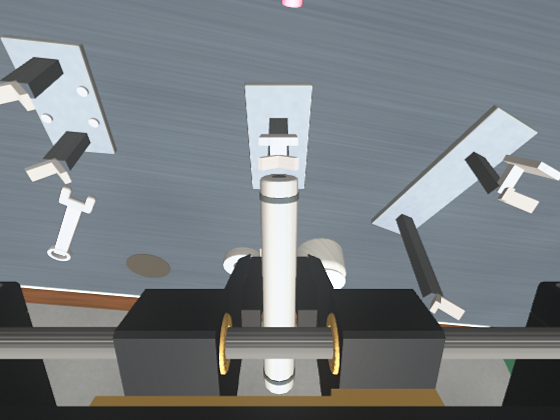

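```bash
python3 -m jog '[[[0.41,6.85,1.55,0,0,-0.01,0],[0.41,6.85,1.55,0,0,-0.01,0],[0.41,6.85,1.55,0,0,0,0],[0.41,6.85,1.55,0,0,0,0],[0,0,0,-0.007,-0.03,0,0],[0,0,0,-0.007,-0.035,0,0],[0,0,0,-0.007,-0.035,0,0],[0,0,0,-0.007,-0.035,0,0]]]';python3 -m jog '[[[0,0,0,-0.005,-0.035,0,0],[0,0,0,0,-0.03,0,0],[0,0,0,0,0,0.02,0],[0,0,0,0,0,0.04,0],[0,0,0,0,0,0.02,0],[0,0,0,0,0,0,0],[0,0,0,0,0,0,0]]]'; python3 go.py .5655 -.092 .13 4.5 0 0;for c in wrist scene; do python3 wr.py q1$c $c; done; python3 held.py q1wrist .008 .11
```

```text
t: 17.05
tcp_pos: [0.5463, -0.0298, 0.23]
orientation: [[-0.997, -0.079, 0.006], [-0.079, 0.997, 0.002], [-0.006, 0.002, -1.0]]
ft_force: [1.5, 0.5, -1.2]
grip_width: 0.0141
t: 17.75
tcp_pos: [0.5569, -0.093, 0.1515]
orientation: [[-0.997, -0.078, 0.008], [-0.078, 0.997, 0.002], [-0.008, 0.001, -1.0]]
ft_force: [-0.7, 0.1, -0.6]
grip_width: 0.0143
t 17.75 tcp [ 0.5569 -0.093   0.1515] turn [ 0.05  0.44 -0.  ] shift in new frame mm [-8.7  0.3 18.5] in present frame [-8.5  0.3 18.6] F [-0.7  0.1 -0.6] w 0.0143
tool frame centre [0.     0.0002 0.005 ] yaw,pitch [ 0.09 -0.71] 2356
end x in tool [0.0558 0.0559 0.0559 0.0559 0.0559] 4632 expected 0.055
```

View pics/q1wrist.png

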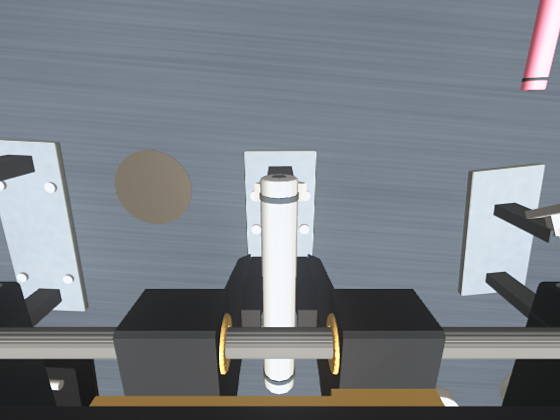

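```bash
python3 -m jog '[[[0,0,0,-0.0095,0,0.01,0],[0,0,0,0,0,0.025,0],[0,0,0,0,0,0.02,0],[0,0,0,0,0,0.005,0],[0,0,0,0,0,0,0],[0,0,0,0,0,0,0]]]'; python3 go.py .566 -.092 .07 4.5 0 0;for c in wrist scene; do python3 wr.py q2$c $c; done; python3 held.py q2wrist .008 .11; python3 - <<'E'
from fit import *
c=np.load(f"q2scene.npz");W=cloud(c).reshape(-1,3)
p,e,k=fitshaft(W[(W[:,2]>.06)&(W[:,2]<.12)],(.566,-.092,.083),.08,.008,.11,slope=0);print(p[:3].round(4),np.degrees(p[3:]).round(2),e.round(4),k)
i=c["color"][170:270,200:340,::-1];cv2.imwrite("pics/q2sc.png",cv2.resize(i,None,fx=5,fy=5,interpolation=2))
E
```

```text
t: 18.45
tcp_pos: [0.5673, -0.0924, 0.0931]
orientation: [[-0.997, -0.078, 0.011], [-0.078, 0.997, 0.0], [-0.01, -0.001, -1.0]]
ft_force: [-0.4, -1.1, -1.7]
grip_width: 0.0146
t 18.45 tcp [ 0.5673 -0.0924  0.0931] turn [-0.03  0.6  -0.01] shift in new frame mm [ 1.2  0.5 20.1] in present frame [ 1.4  0.5 20.1] F [-0.4 -1.1 -1.7] w 0.0146
tool frame centre [0.     0.     0.0037] yaw,pitch [ 0.01 -0.49] 2363
end x in tool [0.0553 0.0554 0.0554 0.0554 0.0555] 4601 expected 0.055
[ 0.5661 -0.0916  0.09  ] [2.44 0.23] [-0.012   0.0579] 104
```

View pics/q2wrist.png

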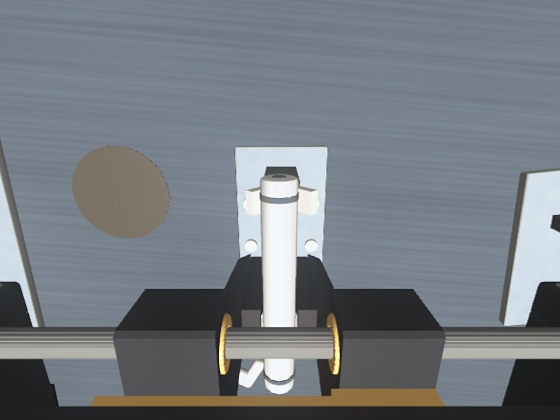

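View pics/q2sc.png

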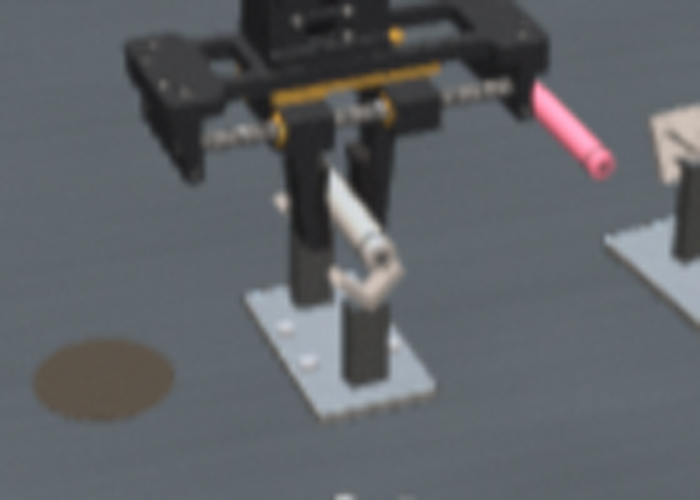

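```bash
python3 - <<'E'
from h import *
from station import ctrl
s=ctrl.get_state();c=np.load("q2wrist.npz");W=cloud(c).reshape(-1,3);W=W[c["depth"].ravel()>0]
y=np.radians(4.5);a=np.array([np.cos(y),np.sin(y)]);n=np.array([-a[1],a[0]])
d=W[:,:2]-np.array([.566,-.092]);t=d@a;u=d@n
m=(abs(u)>.010)&(abs(u)<.018)&(W[:,2]>.055)&(W[:,2]<.078)&(t<-.02)&(t>-.06);print("lips",m.sum(),np.percentile(t[m],[2,50,98]).round(4),"u",u[m].min().round(4),u[m].max().round(4),W[m,2].max())
m=(abs(u)<.04)&(W[:,2]>.005)&(W[:,2]<.011)&(t<-.03)&(t>-.07);print("base",np.percentile(t[m],[.5,2]).round(4),np.percentile(u[m],[1,99]).round(4))
E
```

```text
lips 786 [-0.043  -0.0377 -0.0311] u -0.0169 0.018 0.07393291029669719
base [-0.0556 -0.0555] [-0.0295  0.0311]
```

```bash
python3 -m jog '[[[0,0,0,0.0016,0.0005,0.005,0],[0,0,0,0,0,0.005,0],[0,0,0,0,0,0.004,0],[0,0,0,0,0,0.002,0],[0,0,0,0,0,0,0],[0,0,0,0,0,0,0]]]'; python3 -m jog '[[[0,0,0,0,0,0.001,0],[0,0,0,0,0,0,0]]]'; python3 -m jog '[[[0,0,0,0,0,0.0005,0],[0,0,0,0,0,0,0]]]'
```

```text
t: 19.15
tcp_pos: [0.5651, -0.0919, 0.0761]
orientation: [[-0.997, -0.078, 0.009], [-0.078, 0.997, 0.001], [-0.009, 0.0, -1.0]]
ft_force: [-0.3, -0.1, -1.3]
grip_width: 0.0144
t: 19.35
tcp_pos: [0.5651, -0.0919, 0.0751]
orientation: [[-0.997, -0.078, 0.009], [-0.078, 0.997, 0.001], [-0.009, 0.0, -1.0]]
ft_force: [0.3, -0.1, -1.5]
grip_width: 0.0144
t: 19.55
tcp_pos: [0.5651, -0.0919, 0.0746]
orientation: [[-0.997, -0.078, 0.009], [-0.078, 0.997, 0.001], [-0.009, 0.0, -1.0]]
ft_force: [0.1, 0.8, -1.7]
grip_width: 0.0144
```

```bash
python3 -m jog '[[[0,0,0,0,0,0.0005,0],[0,0,0,0,0,0,0]]]'; python3 -m jog '[[[0,0,0,0,0,0.0005,0],[0,0,0,0,0,0,0]]]'; python3 -m jog '[[[0,0,0,0,0,0.0005,0],[0,0,0,0,0,0,0]]]'; python3 -m jog '[[[0,0,0,0,0,0.0005,0],[0,0,0,0,0,0,0]]]'
```

```text
t: 19.75
tcp_pos: [0.5651, -0.0919, 0.0741]
orientation: [[-0.997, -0.078, 0.009], [-0.078, 0.997, 0.001], [-0.009, 0.0, -1.0]]
ft_force: [-0.1, -0.1, -2.2]
grip_width: 0.0142
t: 19.95
tcp_pos: [0.5651, -0.0919, 0.0736]
orientation: [[-0.997, -0.078, 0.009], [-0.078, 0.997, 0.001], [-0.009, 0.0, -1.0]]
ft_force: [0.0, -0.0, -1.2]
grip_width: 0.0147
t: 20.15
tcp_pos: [0.5652, -0.0918, 0.0734]
orientation: [[-0.997, -0.078, 0.009], [-0.078, 0.997, 0.001], [-0.009, 0.0, -1.0]]
ft_force: [-0.5, 1.9, 1.5]
grip_width: 0.0144
t: 20.35
tcp_pos: [0.5652, -0.0917, 0.0731]
orientation: [[-0.997, -0.078, 0.009], [-0.078, 0.997, 0.001], [-0.009, 0.0, -1.0]]
ft_force: [-0.3, 2.0, 5.1]
grip_width: 0.0144
```

Contact in the Vs; release gently.

```bash
python3 -m jog '[[[0,0,0,0,0,0,18],[0,0,0,0,0,0,21],[0,0,0,0,0,0,25],[0,0,0,0,0,0,32],[0,0,0,0,0,0,40],[0,0,0,0,0,0,45],[0,0,0,0,0,0,45]]]'; python3 wr.py q3
```

```text
t: 21.05
tcp_pos: [0.5651, -0.0919, 0.0726]
orientation: [[-0.997, -0.078, 0.009], [-0.078, 0.997, 0.001], [-0.009, 0.0, -1.0]]
ft_force: [-0.2, 0.1, -1.4]
grip_width: 0.0394
```

View pics/q3.png

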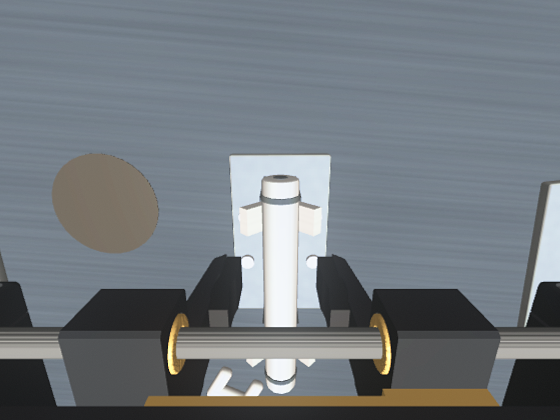

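```bash
python3 -m jog '[[[0,0,0,0,0,-0.01,45],[0,0,0,0,0,-0.02,45],[0,0,0,0,0,-0.03,60],[0,0,0,0,0,-0.045,100],[0,0,0,0,0,-0.045,100],[0,0,0,0,0,-0.04,100],[0,0,0,0,0,0,100]]]'; python3 wr.py f_w; python3 -m jog '[[[0,0,0,0.045,0,0,100],[0,0,0,0.045,0,0,100],[0,0,0,0.045,0,0,100],[0,0,0,0.03,0,0,100],[0,0,0,0,0,0,100]]]';for c in scene top; do python3 wr.py f_$c $c; done; python3 - <<'E'
from fit import *
for n in("w","scene","top"):
  c=np.load(f"f_{n}.npz");W=cloud(c).reshape(-1,3);W=W[c["depth"].ravel()>0];W=W[(W[:,2]>.04)&(W[:,2]<.1)]
  for nm,c0,y0,r,L in(("long",(.604,-.315,.072),.03,.012,.18),("short",(.5655,-.092,.07),.08,.008,.11)):
    if n=="w" and nm=="long":continue
    p,e,k=fitshaft(W,c0,y0,r,L,slope=0)
    y=p[3];d=W-p[:3];t=d@[np.cos(y),np.sin(y),0];u=d@[-np.sin(y),np.cos(y),0];m=(abs(u)>r+.0015)&(abs(u)<.022)&(abs(t)<L/2)
    print(n,nm,p[:3].round(4),np.degrees(p[3:]).round(2),"ends",e.round(4),k,"Vs",np.percentile(t[m&(t<0)],[2,98]).round(4),np.percentile(t[m&(t>0)],[2,98]).round(4))
E
```

```text
t: 21.8
tcp_pos: [0.5646, -0.0924, 0.2691]
orientation: [[-0.997, -0.078, 0.019], [-0.078, 0.997, -0.003], [-0.019, -0.005, -1.0]]
ft_force: [0.4, -0.3, 0.5]
grip_width: 0.0774
t: 22.35
tcp_pos: [0.3959, -0.1044, 0.2606]
orientation: [[-0.997, -0.077, 0.006], [-0.077, 0.997, 0.002], [-0.007, 0.001, -1.0]]
ft_force: [0.8, 0.0, 0.6]
grip_width: 0.0882
w short [ 0.5654 -0.0913  0.0696] [ 4.51 -0.07] ends [-0.0556  0.0539] 1535 Vs [-0.0423 -0.0305] [0.0294 0.0415]
scene long [ 0.604  -0.3151  0.0708] [1.73 0.05] ends [-0.09    0.0901] 513 Vs [-0.073  -0.0563] [0.0584 0.0737]
scene short [ 0.5654 -0.0911  0.069 ] [ 4.46 -0.36] ends [-0.0536  0.0552] 191 Vs [-0.0444 -0.0288] [0.0289 0.0435]
top long [ 0.604  -0.3155  0.0714] [ 1.81 -0.07] ends [-0.0921  0.0879] 694 Vs [-0.0724 -0.0594] [0.0589 0.0722]
top short [ 0.5655 -0.0916  0.0699] [5.55 0.21] ends [-0.0552  0.0528] 291 Vs [-0.0425 -0.0305] [0.0295 0.0406]
```

View pics/f_w.png

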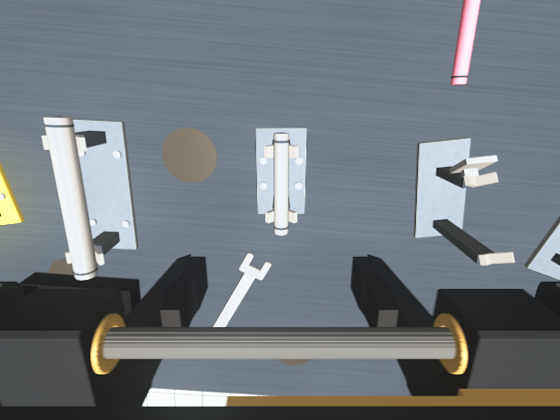

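View pics/f_scene.png

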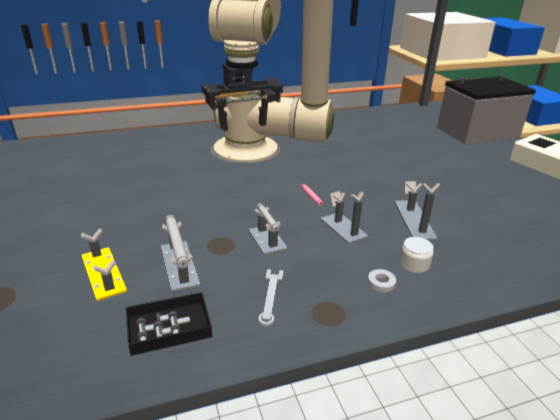

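View pics/f_top.png

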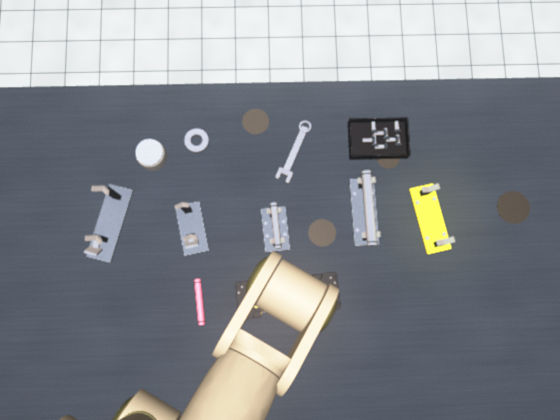

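```bash
python3 -c "
from station import ticket;print(ticket.sign_off())"
```

```text
the job is handed in; nothing more can be done
None
```

Both shafts are in their own V-stands: the long one on the wide grey stand, the short one on the narrow stand. I handed the job in at about 22.5 s on the robot's clock. Each shaft was lifted square to the slope, levelled, and lowered in 0.5 mm steps until the wrist force showed contact, then released slowly.

The last camera checks, with the gripper clear of everything:

| Shaft | Tilt from level | Off-centre lengthwise | Height of centre |
|---|---|---|---|
| Long | within 0.1° | 0 to 2 mm towards the robot | about 71 mm (seat 72 mm) |
| Short | within 0.4° | about 1 mm | 69 to 70 mm (seat 70 mm) |

- **Where the checks disagreed:** The cameras differ by about 2 mm on the long shaft's centring. The scene camera reads it as centred, while the top camera reads it 2 mm nearer the robot. That is about the stated calibration accuracy. For the short shaft, the top camera's heading is 1° off from the other two. I take that as noise, because the shaft lies in both Vs.
- **Other objects:** The tin, bearing ring, spanner, yellow stand and pink shaft appear at the same pixels as at the start.

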